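# Lock the vial mixer's spindle and press its rotor home

### The arm

A 7-joint arm with a two-finger parallel gripper is mounted at the origin on the work surface; the furniture and walls round the work are solid. World frame = base frame: x ahead of the robot, y to its left, z up, the work surface at z = 0. Lengths are in m, angles in rad, forces in N, time in s.
With the tool pointing down it reaches from about 0.425 to 0.925 m from the base axis. Payload 6.8 kg.
Tool frame: the origin (TCP) lies on the centre line of the jaws, within the pads' length; the fingertips stand 8 mm ahead of it and the grasp point (between the pads) lies 11 mm behind it (bot.tips_ahead is the distance from the TCP to the fingertips, in m); z points along the fingers, y is the line along which they close (so a half turn about z gives the same grasp; the last joint's range is limited). The gripper opens to 85 mm and grips with 20 to 120 N. Pads are 22 mm wide; open, the fingers measure 114 mm over their backs; the gripper's body (76 mm by 85 mm) begins 54 mm behind the grasp point. The pads swing forward as they close: fully open they stand 13 mm farther back than shut.
Start: joints at [1.228, 0.477, 0.022, 1.555, -0.011, 1.109, -0.083], TCP at [0.157, -0.656, 0.239] pointing down, gripper open.
Joint ranges: [-2.96, 2.96], [-0.34, 2.1], [-1.41, 1.46], [0.24, 2.44], [-1.37, 4.51], [0.17, 1.92], [-2.96, 2.96]. Speed limits (rad/s): [2.39, 2.39, 3.14, 3.14, 3.14, 3.14, 3.14].

### API

Orientations are given as a unit quaternion [w, x, y, z].
In Python, from station import bot gives the robot as it stands.
- The arm moves only by the tool send_rows, never from a script. Its argument "deltas" is text: rows parted by semicolons, each of 4 numbers parted by spaces: the shift along the tool's x, y, z in m, then the turn about the tool's z in degrees. In form: x y z spin; .... A call has 1 to 5 rows; each row is the pose to reach, as a shift and turn from the pose commanded when the call began, along the tool's axes at that moment; what a row does not reach only later rows make up. A row lasts 1/10 s, in which the tool goes at most 50 mm and 8.59 degrees, less where a joint would pass 70% of its speed; a pose out of reach is approached as far as the arm can. A call with a gripper value outside its range is refused whole. "claw" is the opening, from 0 (shut) to 1 (fully open), set as the call begins (left out, the last holds). The fingers move at their own pace and stop on an object; "force" is the grip in N (left out, the last holds). Time passes only in rows, so rows that repeat a pose let the fingers close. It gives the time, the measured TCP pose, the force, the opening and the grip force at its end, in the units of the state.
- bot.get_obs(): the state, without advancing time (a new reading comes with each control period).
- bot.read_camera(name): name is "scene" or "top" or "wrist"; returns a dict with "img" (384x512x3 uint8, red, green, blue), "depth" (384x512 float32, m along the optical axis (not along the pixel's ray), 0 where there is no reading), "fx", "fy", "cx", "cy" (pixels), "camera_from_world" (4x4, takes a point from world to camera coordinates). Camera axes: x right, y up, looking along -z (the intrinsics and any distortion apply to the point x, -y, -z); pixel columns grow to the right and rows downward; lengths in m; the calibration is good to about 2 mm. A picture is of the moment at which its call begins.
- bot.hand_in(): hands the job in; it is judged then, once.
Trained networks look in a picture, given as the dict that the camera call returned (one of the last four; its "shot" number tells which), for a name from the list of things; names that differ only in an ending like _2 or _b are one class to them, and where a whole thing is asked for, a point or a joint stands for the part that bears it (a point fixed in the world has none). Each returns a list of dicts, best first, with "confidence" (0 to 1); they miss things now and then, are a little off and sometimes report something else, mostly with a low value. They report only what shows in the picture. A call takes as long as a camera call.
- bot.masks_of(picture, query): "mask" (384x512 bool, what is visible of it).
- bot.landmark_of(picture, query): "xyz" ([x, y, z] in m, in world coordinates, good to about 4 mm: a listed point, or the origin of a listed thing).
The state is a dict: "t": time; "q": joint angles; "joint_vel": joint speeds; "joint_torque": joint torques, N m; "eef_pos": TCP position; "tool_rot": TCP orientation; "contact_force": force on the tool from outside, world axes, zero at the start; "torque": the same for the moment, N m; "gripper_width": opening from 0.0 (shut) to 1.0 (fully open); "grasp_force": force on a finger pad.
Only numpy, scipy, OpenCV 4.12 (cv2) and the standard library are available. Lean on these libraries where they do the work, as an engineer would, in place of code of your own. Each camera call takes 0.05 s, during which the arm holds its last target. There are 200 camera calls.

### The job

Lock the spindle of the vial mixer by moving the lock pin from its stand down through the hole in the spindle's arm into the housing, shoulder down on the arm, and let go of it. Then take the rotor by its grip bar, turn it until its hub meshes with the spindle's splines, and slide it down fully home against the sprung ring. Leave the loose vials standing where they are, and finish while still holding the rotor pressed down fully home: do not let go of it.

Things in the scene. Friction and masses are not known exactly. Their poses are not given: they have to be found in the camera images.
- mixer: Bench vial mixer, fixed: white housing 120 x 170 x 40 mm high. Origin on the table under the spindle axis; the housing reaches 60 mm to its +x and -x, 55 mm to its +y and 115 mm to its -y. The spindle arm points to its -y.
- spindle: The mixer's upright steel spindle. Origin on its axis at the housing's top, 40 mm above the table, z up. Its x and y lie along the four spline teeth, a cross at 45 degrees to the arm. Above the origin: arm's top 8 mm; shoulder ring (58 mm wide) 16 mm, where the rotor's hub rests when home; sprung ring's top 26 mm when up; tooth tops 34 mm; round core straight to 40 mm, tapering to 46 mm.
- spline_top (a point): Point on the spindle axis level with the tooth tops, 74 mm above the table; axes as the spindle's. Teeth 6 mm wide, reaching 14 mm from the axis, on a core of 16 mm diameter. Unpinned, the spindle turns up to 0.25 rad against a light centring spring (0.6 N m/rad).
- lock_hole (a point): Centre of the mouth of the 13 mm hole in the spindle's arm, on the arm's upper face, 48 mm above the table, 85 mm from the spindle axis. The hole goes through the 8 mm thick arm and, in line while the spindle rests centred, 26 mm on into the housing. z up.
- spring_ring (a joint): Travel of the steel ring round the splines, m: 0 up, 0.010 when the rotor's hub rests on the shoulder. Pushing it takes 5 N at first and 10 N at 0.010: more than the rotor's weight, so a released rotor rises again.
- rotor: Loose rotor, 0.2 to 0.31 kg, 79 mm high, standing on its hub. Origin at the centre of the hub's underside, z up, x along its grip bar. Hub 58 mm wide, 32 mm high; grey disc of 96 mm diameter above it with six dark wells. Bore open below, 32 mm deep, 1.5 mm clear of the core all round; four 9 mm slots along x and y, so any quarter turn fits, with about 0.1 rad of play.
- rotor_grip (a point): Point in the middle of the rotor's grip bar, on its axis 66 mm above its underside; axes as the rotor's. The bar is upright and flat-sided, 46 mm long (x), 14 mm thick (y, grip across it), from 42 to 79 mm above the underside (disc's top at 42 to 44 mm).
- pin: Loose steel lock pin, about 50 g. Origin at its shoulder (underside of the collar), z up. Below: shank of 10 mm diameter, 30 mm long, tip tapered. Above: collar of 20 mm diameter, 4 mm thick, neck of 12 mm to 14 mm, then a round grip head of 20 mm diameter from 14 to 38 mm above the origin. Hangs upright in its stand.
- pin_stand: Fixed grey block 52 x 52 x 38 mm high with a 13 mm hole in its top, 34 mm deep, that holds the pin. Origin under its centre. Pin stand and rotor stand at the two sides of the mixer, either way round.
- vial_a: Loose glass vial with cap, diameter 21 mm, 40 mm high, standing; not to be moved. Origin under its centre.
- vial_b: Another such vial, 46 mm high.
- vial_c: Another such vial, 40 mm high.

How it is judged:
On the way, in this order (a step that is already met when the one before it is completed fails the run):
1. the lock pin is home through the arm into the housing, and released (z of pin in the frame of lock_hole below 0.003 m and horizontal distance between pin and lock_hole below 0.004 m and angle between pin's own z axis and vertical below 0.12 rad and contact force between the fingers and pin below 0.1 N), for 0.2 s.
2. the rotor's hub has meshed with the splines (z of rotor in the frame of spindle below 0.03 m and horizontal distance between rotor and spindle below 0.004 m and angle between rotor's own z axis and vertical below 0.08 rad and (angle between the x axis of rotor and the x axis of spindle, either way round below 0.2 rad or angle between the x axis of rotor and the y axis of spindle, either way round below 0.2 rad) and z of pin in the frame of lock_hole below 0.003 m and horizontal distance between pin and lock_hole below 0.004 m and angle between pin's own z axis and vertical below 0.12 rad), for 0.05 s.
At the end, for the whole second after the job is handed in: Through the last second the fingers hold the rotor (over 2 N), still, upright, centred within 4 mm, within 0.2 rad of the teeth, hub within 2.5 mm of the shoulder, sprung ring down over 7.5 mm; the pin is upright, shoulder within 3 mm of the arm, within 4 mm of the hole's centre (z of rotor in the frame of spindle below 0.0185 m and horizontal distance between rotor and spindle below 0.004 m and angle between rotor's own z axis and vertical below 0.08 rad and (angle between the x axis of rotor and the x axis of spindle, either way round below 0.2 rad or angle between the x axis of rotor and the y axis of spindle, either way round below 0.2 rad) and z of pin in the frame of lock_hole below 0.003 m and horizontal distance between pin and lock_hole below 0.004 m and angle between pin's own z axis and vertical below 0.12 rad and value of joint spring_ring above 0.0075 m and contact force between the fingers and rotor above 2 N and linear speed of rotor below 0.02 m/s); the arm keeps its last pose, push and grip.
It fails at once if a loose vial is moved by more than 20 mm or knocked over (distance of any of vial_a, vial_b, vial_c from where it was at the start of the episode above 0.02 m or angle between any of vial_a, vial_b, vial_c's own z axis and vertical above 0.5 rad).
It also fails if it takes over 51 s, if anything falls off the work surface, if the arm or the gripper's body presses on something with over 40 N, if the wrist force passes 120 N, or if a joint passes its speed limit or range.

## Working session

There is one attempt and no reset: what is moved stays moved. The work goes in short steps, Python scripts to look and compute and a tool call to move; the robot and the scene stay as the last step left them, time stands still between calls to the robot, and variables do not carry over. Pictures are saved under pics/ and viewed, at most 10 in all, crops included, and the job is handed in when it is done.

Besides the shell and the picture viewer there is one more tool, called after "Request:" by a JSON object that holds its "fn" and its "kwargs". send_rows: Moves the arm, as the interface text tells. Its arguments: {"type":"object","properties":{"deltas":{"type":"string"},"claw":{"type":"number"},"force":{"type":"number"}},"required":["deltas"]}

```bash
mkdir -p pics
cat > h.py <<'E'
import numpy as np, cv2
from station import bot
def world(p,u,v,d=None):
    d=p["depth"][v,u] if d is None else d
    x=(u-p["cx"])/p["fx"]*d; y=(v-p["cy"])/p["fy"]*d
    T=np.linalg.inv(p["camera_from_world"])
    c=np.stack([x,-y,-d,np.ones_like(d)],-1)
    return (c@T.T)[...,:3]
def cloud(p):
    v,u=np.mgrid[0:384,0:512]; w=world(p,u,v,p["depth"]); w[p["depth"]==0]=np.nan; return w
def save(p,n): cv2.imwrite(f"pics/{n}.png",p["img"][...,::-1])
E
python3 - <<'E'
from h import *
o=bot.get_obs(); print(o)
print(bot.tips_ahead)
ps=[]
for c in ("top","scene"):
    p=bot.read_camera(c); save(p,c+"0"); ps.append(p["img"])
    print(c,[k for k in p if k not in("img","depth")],p["fx"],p["cx"])
    for q in ("mixer","spline_top","lock_hole","rotor","rotor_grip","pin","pin_stand","vial_a"):
        print(q,[(np.round(r["xyz"],4).tolist(),round(r["confidence"],2)) for r in bot.landmark_of(p,q)][:4])
a=np.vstack(ps); cv2.imwrite("pics/both.png",cv2.resize(a,None,fx=.78,fy=.78)[...,::-1])
E
```

```text
{'t': 0.0, 'q': array([ 1.22793853,  0.47777394,  0.02234616,  1.55641493, -0.01150295,
        1.10928012, -0.08304748]), 'joint_vel': array([-0.00012655,  0.00076419,  0.00052925,  0.00047449, -0.0016547 ,
        0.00096778,  0.00022403]), 'joint_torque': array([ 2.59926992e-04, -5.96443105e+01,  1.60818391e+00, -2.81197947e+01,
        1.26687690e-02,  9.37254808e-03, -8.01745784e-06]), 'eef_pos': array([ 0.15686763, -0.65595237,  0.23835877]), 'tool_rot': array([-8.58132967e-04,  9.93114673e-01,  1.17143002e-01, -1.66043764e-04]), 'contact_force': array([-0.78815106, -0.49525041, -0.79139484]), 'torque': array([0.01572029, 0.0028189 , 0.04711316]), 'grasp_force': 0.0, 'gripper_width': 0.997642433432841}
0.008
top ['fx', 'fy', 'cx', 'cy', 'camera_from_world', 'shot'] 382.43837990884936 257.224666535014
mixer [([0.4703, 0.0641, 0.0014], 0.81)]
spline_top [([0.4741, 0.069, 0.0756], 0.8)]
lock_hole []
rotor [([0.3906, 0.2787, 0.0017], 0.81)]
rotor_grip [([0.3931, 0.2782, 0.068], 0.58)]
pin [([0.3858, -0.2674, 0.0397], 0.4)]
pin_stand [([0.3845, -0.2712, -0.0025], 0.83), ([0.3902, 0.2801, 0.0007], 0.3)]
vial_a [([0.338, 0.1719, 0.0029], 0.54), ([0.5393, -0.214, -0.0046], 0.53), ([0.359, -0.1631, 0.0001], 0.5)]
scene ['fx', 'fy', 'cx', 'cy', 'camera_from_world', 'shot'] 420.555365130575 249.4114084958194
mixer [([0.4711, 0.0597, -0.0017], 0.84)]
spline_top [([0.4729, 0.0617, 0.075], 0.82)]
lock_hole [([0.4897, -0.0232, 0.0462], 0.66)]
rotor [([0.3903, 0.2735, -0.0018], 0.68)]
rotor_grip [([0.3898, 0.2735, 0.0638], 0.96)]
pin [([0.3863, -0.2703, 0.0369], 0.62)]
pin_stand [([0.3865, -0.2741, 0.0028], 0.8)]
vial_a [([0.3555, -0.16, -0.0016], 0.5), ([0.5412, -0.2158, -0.0031], 0.48), ([0.3365, 0.1726, 0.0023], 0.45)]
```

View pics/both.png

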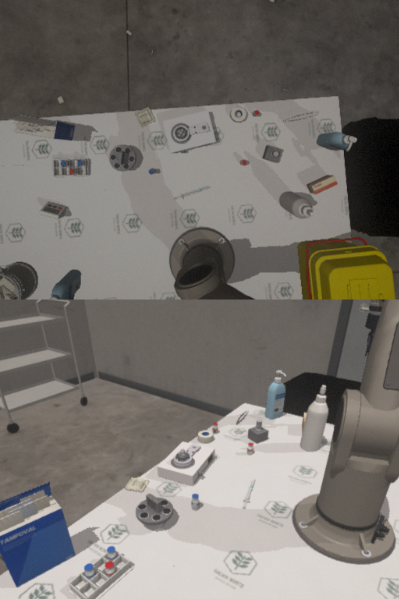

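Run:
```python
from h import *
for c in ("top","scene"):
    p=bot.read_camera(c); W=cloud(p); x,y,z=W[...,0],W[...,1],W[...,2]
    def near(cx,cy,r,z0,z1):
        m=(np.hypot(x-cx,y-cy)<r)&(z>z0)&(z<z1); return m
    def rep(n,m):
        q=W[m]; 
        if len(q)<3: print(c,n,len(q)); return
        (ct,sz,a)=cv2.minAreaRect((q[:,:2]*1000).astype(np.float32)); print(c,n,len(q),"rect ct",np.round(ct,1),"sz",np.round(sz,1),"ang",round(a,1),"mean",np.round(q.mean(0)*1000,1),"zmax",round(np.percentile(q[:,2],95)*1000,1))
    rep("pin head",near(.386,-.270,.03,.066,.09))
    rep("stand top",near(.386,-.270,.05,.033,.042))
    rep("rotor bar",near(.390,.276,.05,.070,.09))
    rep("rotor disc",near(.390,.276,.07,.038,.050))
    rep("housing",near(.48,.02,.16,.036,.0435))
    rep("arm",near(.49,-.01,.08,.0455,.051))
    rep("splinetip",near(.473,.065,.03,.076,.1))
    for v in ((.338,.172),(.541,-.215),(.357,-.161)): rep("vial",near(*v,.03,.03,.06))
```

```text
top pin head 47 rect ct [ 385.3 -270.4] sz [18.5 17.7] ang 55.5 mean [ 385.6 -270.    74.5] zmax 77.9
top stand top 279 rect ct [ 385.2 -271. ] sz [52.5 51.6] ang 70.7 mean [ 385.4 -269.1   37.3] zmax 40.6
top rotor bar 95 rect ct [386.3 276.4] sz [14.2 44.5] ang 82.7 mean [386.3 275.6  77.5] zmax 81.0
top rotor disc 758 rect ct [387.  276.2] sz [93.8 93.3] ang 47.9 mean [386.6 275.5  42.1] zmax 45.9
top housing 1793 rect ct [475.9  33.1] sz [120.4 170.3] ang 12.2 mean [475.4  32.5  39.3] zmax 42.5
top arm 204 rect ct [480.9  15.2] sz [ 52.5 102.7] ang 14.5 mean [481.7   5.8  47.8] zmax 50.4
top splinetip 29 rect ct [467.6  62.6] sz [18.2 15.6] ang 17.0 mean [469.2  63.3  81.9] zmax 85.9
top vial 38 rect ct [334.6 174.1] sz [15.  16.4] ang 89.0 mean [334.5 173.7  43.1] zmax 47.9
top vial 32 rect ct [ 539.  -216.1] sz [14.1 16.6] ang 42.6 mean [ 538.6 -215.7   38.9] zmax 42.0
top vial 32 rect ct [ 357.2 -163.4] sz [17.  14.2] ang 88.6 mean [ 356.5 -163.    38.7] zmax 40.8
scene pin head 38 rect ct [ 384.8 -267.7] sz [17.2 18.5] ang 28.1 mean [ 383.6 -265.4   73.3] zmax 77.2
scene stan
[... 190 characters left out ...]
80.3
scene rotor disc 1025 rect ct [385.4 280.1] sz [94.6 92. ] ang 52.2 mean [379.9 286.3  42.7] zmax 45.6
scene housing 1338 rect ct [475.6  34.7] sz [121.  174.6] ang 12.5 mean [466.7  45.7  39.9] zmax 42.0
scene arm 151 rect ct [473.9  14.4] sz [ 50.7 103.9] ang 8.5 mean [481.5   0.9  47.8] zmax 49.7
scene splinetip 30 rect ct [468.3  66. ] sz [11.6 15.1] ang 79.4 mean [467.6  66.9  82.1] zmax 85.5
scene vial 86 rect ct [334.1 177.1] sz [17.9 16.7] ang 86.8 mean [332.9 178.9  40.3] zmax 46.8
scene vial 27 rect ct [ 539.3 -213.4] sz [14.  20.5] ang 51.9 mean [ 537.8 -212.    37.4] zmax 41.1
scene vial 33 rect ct [ 355.8 -160.2] sz [15.7 13.9] ang 45.6 mean [ 355.2 -158.3   37.2] zmax 40.9
```

The views show the rotor at left (+y), mixer in the middle and pin stand at right (-y), with the vials near the coordinates found. The measured sizes match the given ones. I'll move above the pin now.

```bash
cat >> h.py <<'E'
from scipy.spatial.transform import Rotation as Rot
def tool():
    o=bot.get_obs(); w,x,y,z=o["tool_rot"]; R=Rot.from_quat([x,y,z,w]).as_matrix(); return o,R
def go(xyz,yaw):
    "delta for TCP to xyz, tool x at yaw (deg)"
    o,R=tool(); d=R.T@(np.array(xyz)-o["eef_pos"]); y0=np.degrees(np.arctan2(R[1,0],R[0,0]))
    s=-((yaw-y0+90)%180-90)
    print("delta mm",np.round(d*1000,1),"spin",round(s,2),"| now",np.round(o["eef_pos"],4),"yaw",round(y0,2),"tilt",np.round(R[:2,2],4),"q",np.round(o["q"],2),"t",round(o["t"],2))
E
python3 -c "
from h import *
go([.386,-.270,.20],12.3)"
```

```text
delta mm [ 312.6 -322.6   39.3] spin 1.15 | now [ 0.1571 -0.6565  0.2393] yaw 13.45 tilt [ 0. -0.] q [ 1.23  0.48  0.02  1.56 -0.01  1.11 -0.08] t 1.0
```

Run:
```python
from h import *
for c in ("top","scene"):
    p=bot.read_camera(c); W=cloud(p); W=W[(W[...,2]>.06)&(W[...,2]<.4)&(W[...,0]>.05)&(W[...,0]<.8)&(abs(W[...,1])<.8)]
    g=np.round(W[:,:2]/.05).astype(int)
    for k in np.unique(g,axis=0):
        m=(g==k).all(1)
        if m.sum()>4: print(c,k*50,m.sum(),"zmax",W[m,2].max().round(3))
```

```text
top [  50 -550] 56 zmax 0.285
top [  50 -500] 487 zmax 0.289
top [  50 -450] 615 zmax 0.289
top [  50 -400] 614 zmax 0.289
top [  50 -350] 608 zmax 0.29
top [  50 -100] 41 zmax 0.4
top [ 50 -50] 312 zmax 0.4
top [50  0] 1153 zmax 0.356
top [50 50] 483 zmax 0.355
top [ 100 -700] 66 zmax 0.066
top [ 100 -650] 123 zmax 0.066
top [ 100 -600] 117 zmax 0.07
top [ 100 -550] 81 zmax 0.236
top [ 100 -500] 383 zmax 0.258
top [ 100 -450] 310 zmax 0.239
top [ 100 -400] 287 zmax 0.238
top [ 100 -350] 168 zmax 0.236
top [100 -50] 123 zmax 0.325
top [100   0] 45 zmax 0.314
top [ 150 -600] 126 zmax 0.068
top [ 200 -600] 93 zmax 0.065
top [ 200 -350] 154 zmax 0.232
top [ 200 -300] 451 zmax 0.223
top [ 250 -600] 87 zmax 0.066
top [ 250 -350] 85 zmax 0.17
top [ 250 -300] 149 zmax 0.17
top [ 300 -600] 103 zmax 0.066
top [ 350 -600] 86 zmax 0.066
top [350 250] 11 zmax 0.08
top [350 300] 15 zmax 0.081
top [ 400 -650] 14 zmax 0.064
top [ 400 -600] 86 zmax 0.067
top [ 400 -500] 164 zmax 0.2
top [ 400 -450] 237 zmax 0.196
top [ 400 -300] 9 zmax 0.078
top [ 400 -250] 39 zmax 0.079
top [400 250] 46 zmax 0.081

[... 1312 characters left out ...]
339 zmax 0.197
scene [ 400 -250] 50 zmax 0.078
scene [400 250] 16 zmax 0.079
scene [400 300] 135 zmax 0.08
scene [ 450 -800] 5 zmax 0.063
scene [ 450 -750] 9 zmax 0.063
scene [ 450 -600] 5 zmax 0.061
scene [ 450 -500] 19 zmax 0.197
scene [ 450 -450] 221 zmax 0.195
scene [450  50] 117 zmax 0.088
scene [450 100] 30 zmax 0.074
scene [450 450] 69 zmax 0.147
scene [450 500] 1506 zmax 0.148
scene [450 550] 1065 zmax 0.148
scene [ 500 -800] 9 zmax 0.064
scene [ 500 -750] 12 zmax 0.062
scene [ 500 -700] 12 zmax 0.064
scene [500  50] 10 zmax 0.074
scene [500 100] 11 zmax 0.069
scene [500 450] 194 zmax 0.196
scene [500 500] 1088 zmax 0.195
scene [500 550] 1830 zmax 0.195
scene [500 600] 889 zmax 0.174
```

Request:
{"fn": "send_rows", "kwargs": {"deltas": "0.028 -0.028 -0.03 0; 0.058 -0.06 -0.06 0; 0.092 -0.095 -0.06 0; 0.126 -0.13 -0.06 1; 0.16 -0.165 -0.06 1"}}

```text
t: 1.6
eef_pos: [0.2751, -0.457, 0.2998]
tool_rot: [0.001, 0.994, 0.108, 0.0]
contact_force: [0.5, -0.4, -0.6]
gripper_width: 1.0
grasp_force: 0.0
```

Request:
{"fn": "send_rows", "kwargs": {"deltas": "0.034 -0.034 0 0; 0.068 -0.069 0 0; 0.102 -0.104 0.015 0; 0.13 -0.135 0.04 0; 0.152 -0.157 0.08 0"}}

```text
t: 2.1
eef_pos: [0.3915, -0.2711, 0.2213]
tool_rot: [0.002, 0.994, 0.11, 0.003]
contact_force: [0.8, 0.0, -0.3]
gripper_width: 0.996
grasp_force: 0.0
```

Run:
```python
from h import *
go([.386,-.270,.20],12.3)
p=bot.read_camera("wrist"); save(p,"w1"); np.savez("w1.npz",**p)
for q in ("pin","pin_stand","vial_a"):
    print(q,[(np.round(r["xyz"],4).tolist(),round(r["confidence"],2)) for r in bot.landmark_of(p,q)][:3])
W=cloud(p);x,y,z=W[...,0],W[...,1],W[...,2]
for a,b in((.066,.09),(.033,.042)):
    m=(np.hypot(x-.386,y+.270)<.045)&(z>a)&(z<b);q=W[m]
    if len(q)>5: print(cv2.minAreaRect((q[:,:2]*1000).astype(np.float32)),q.mean(0),len(q))
```

```text
delta mm [-5.2 -2.4 21.3] spin 0.3 | now [ 0.3915 -0.2711  0.2213] yaw 12.6 tilt [ 0.0054 -0.0027] q [ 0.69  0.18 -0.25  2.03  0.05  0.93 -0.93] t 2.1
pin [([0.3843, -0.2653, 0.0327], 0.73)]
pin_stand [([0.3873, -0.2727, 0.0013], 0.74)]
vial_a [([0.3636, -0.1574, 0.0011], 0.8), ([0.5455, -0.2193, 0.0045], 0.5)]
((388.9425354003906, -270.943603515625), (18.710941314697266, 19.099205017089844), 13.571023941040039) [ 0.38960239 -0.27098272  0.07389942] 398
((388.415771484375, -271.251708984375), (52.08695983886719, 52.388423919677734), 70.92513275146484) [ 0.39110417 -0.27071801  0.03650932] 2145
```

View pics/w1.png

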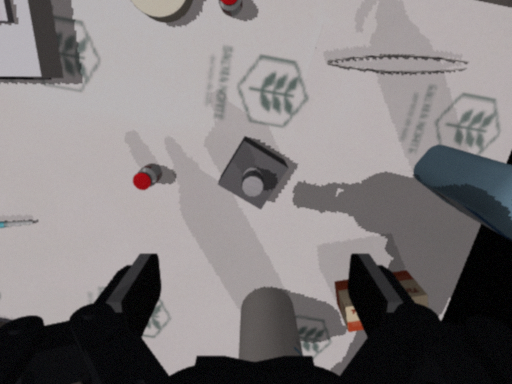

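Request:
{"fn": "send_rows", "kwargs": {"deltas": "-0.004 -0.002 0.03 0.3; -0.004 -0.002 0.06 0.3; -0.004 -0.002 0.07 0.3; -0.004 -0.002 0.07 0.3"}}

```text
t: 2.7
eef_pos: [0.3836, -0.2729, 0.1496]
tool_rot: [-0.0, 0.994, 0.105, -0.001]
contact_force: [-0.6, 0.3, -0.3]
gripper_width: 1.001
grasp_force: 0.0
```

```bash
cat >> h.py <<'E'
def fit(p,cx,cy,r,z0,z1):
    W=cloud(p);x,y,z=W[...,0],W[...,1],W[...,2]
    q=W[(np.hypot(x-cx,y-cy)<r)&(z>z0)&(z<z1)]
    if len(q)<6: print("few",len(q)); return
    c,s,a=cv2.minAreaRect((q[:,:2]*1000).astype(np.float32)); ec,er=cv2.minEnclosingCircle((q[:,:2]*1000).astype(np.float32))
    print("rect",np.round(c,1),np.round(s,1),round(a,1),"circ",np.round(ec,1),round(er,1),"mean",np.round(q.mean(0)*1000,1),len(q))
E
python3 - <<'E'
from h import *
go([.387,-.2705,.055],12.3)
p=bot.read_camera("wrist")
fit(p,.387,-.27,.03,.066,.09);fit(p,.387,-.27,.045,.033,.042)
E
```

```text
delta mm [ 4.  -1.6 94.6] spin -0.26 | now [ 0.3836 -0.2729  0.1496] yaw 12.04 tilt [-0.0013  0.0004] q [ 0.69  0.27 -0.23  2.1   0.09  0.77 -0.96] t 2.7
rect [ 388.9 -271.1] [19.1 19.3] 11.3 circ [ 388.8 -271.2] 10.1 mean [ 389.7 -270.9   73.8] 693
rect [ 388.2 -271.3] [52.3 52.8] 70.9 circ [ 388.4 -271.4] 36.3 mean [ 391.9 -270.6   36.5] 3375
```

Request:
{"fn": "send_rows", "kwargs": {"deltas": "0.0045 -0.001 0.03 -0.3; 0.0045 -0.001 0.065 -0.3; 0.0045 -0.001 0.09 -0.3; 0.0045 -0.001 0.0945 -0.3; 0.0045 -0.001 0.0945 -0.3"}}

```text
t: 3.25
eef_pos: [0.3892, -0.2707, 0.0562]
tool_rot: [0.0, 0.994, 0.108, 0.0]
contact_force: [0.3, -0.5, 0.8]
gripper_width: 1.001
grasp_force: 0.0
```

Request:
{"fn": "send_rows", "kwargs": {"deltas": "0 0 0 0; 0 0 0 0; 0 0 0 0; 0 0 0 0; 0 0 0 0", "claw": 0, "force": 30}}

```text
t: 3.75
eef_pos: [0.3888, -0.2702, 0.0558]
tool_rot: [0.0, 0.994, 0.108, 0.0]
contact_force: [-1.2, 1.2, 4.9]
gripper_width: 0.223
grasp_force: 29.1
```

Run:
```python
from h import *
go([.3885,-.271,.055],12.3); print(bot.get_obs()["contact_force"])
```

```text
delta mm [-0.4  0.7  0.8] spin 0.15 | now [ 0.3888 -0.2702  0.0558] yaw 12.45 tilt [ 0.0007 -0.0004] q [ 0.65  0.44 -0.21  2.16  0.16  0.56 -1.03] t 3.75
[-1.24785387  1.20184588  4.94306491]
```

Request:
{"fn": "send_rows", "kwargs": {"deltas": "0 0 -0.02 0; 0 0 -0.05 0; 0 0 -0.08 0; 0 0 -0.1 0; 0 0 -0.1 0"}}

```text
t: 4.25
eef_pos: [0.39, -0.271, 0.158]
tool_rot: [0.002, 0.994, 0.108, 0.002]
contact_force: [0.5, -0.4, -0.8]
gripper_width: 0.219
grasp_force: 29.6
```

Run:
```python
from h import *
go([.489,-.021,.156],12.3)
p=bot.read_camera("wrist"); save(p,"w2")
```

```text
delta mm [ 150.5 -222.8    1.7] spin 0.14 | now [ 0.39  -0.271  0.158] yaw 12.44 tilt [ 0.0045 -0.0029] q [ 0.69  0.27 -0.24  2.09  0.09  0.79 -0.97] t 4.25
```

View pics/w2.png

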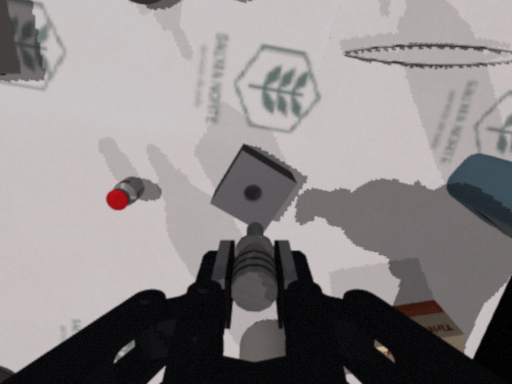

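Request:
{"fn": "send_rows", "kwargs": {"deltas": "0.02 -0.03 0 0; 0.047 -0.07 0 0; 0.075 -0.11 0 0; 0.1 -0.15 0 0; 0.125 -0.185 0 0"}}

```text
t: 4.8
eef_pos: [0.47, -0.0601, 0.154]
tool_rot: [-0.0, 0.994, 0.109, -0.001]
contact_force: [0.4, -0.0, 0.1]
gripper_width: 0.223
grasp_force: 29.6
```

Request:
{"fn": "send_rows", "kwargs": {"deltas": "0.015 -0.023 0 0; 0.0255 -0.038 0 0; 0.0255 -0.038 0 0; 0.0255 -0.038 0 0; 0.0255 -0.038 0 0"}}

```text
t: 5.3
eef_pos: [0.4864, -0.0213, 0.1546]
tool_rot: [0.0, 0.994, 0.108, -0.001]
contact_force: [0.6, -0.0, 0.1]
gripper_width: 0.22
grasp_force: 29.6
```

Run:
```python
from h import *
go([.489,-.021,.156],12.3)
p=bot.read_camera("wrist"); save(p,"w3"); np.savez("w3.npz",**p)
for q in ("lock_hole","spline_top","pin","mixer"):
    print(q,[(np.round(r["xyz"],4).tolist(),round(r["confidence"],2)) for r in bot.landmark_of(p,q)][:3])
fit(p,.489,-.021,.014,.165,.19)
fit(p,.48,.02,.2,.035,.042)
```

```text
delta mm [ 2.6  0.3 -1.5] spin 0.05 | now [ 0.4864 -0.0213  0.1546] yaw 12.35 tilt [-0.0018 -0.0006] q [ 0.24  0.3  -0.38  2.06  0.15  0.81 -1.59] t 5.3
lock_hole [([0.4893, -0.0198, 0.0507], 0.95)]
spline_top [([0.471, 0.0609, 0.0709], 0.68)]
pin [([0.4836, -0.018, 0.1329], 0.81)]
mixer [([0.4707, 0.0633, 0.0005], 0.87)]
rect [487.5 -21.3] [21.9 24.4] 11.7 circ [489. -21.] 14.0 mean [489.  -21.  174.8] 2878
rect [478.6  33.5] [120.6 171.1] 12.4 circ [479.1  33. ] 103.6 mean [488.4  36.7  38.5] 21527
```

View pics/w3.png

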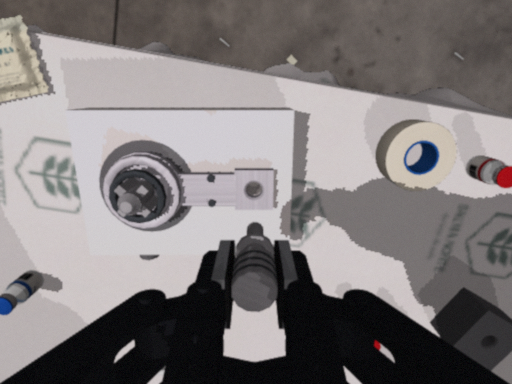

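Run:
```python
from h import *
p=dict(np.load("w3.npz")); W=cloud(p)
g=cv2.cvtColor(p["img"],cv2.COLOR_RGB2GRAY)
s=g[178:202,242:268]; m=s<100
print("dark",m.sum()); v,u=np.nonzero(m); print(u.mean()+242,v.mean()+178)
print(cv2.resize(s,None,fx=.5,fy=.5,interpolation=cv2.INTER_AREA))
# plane z=.048 through hole pixel
def onplane(u,v,z):
    a=world(p,np.float64(u),np.float64(v),np.float64(.1)); b=world(p,np.float64(u),np.float64(v),np.float64(.2)); return a+(b-a)*(z-a[2])/(b[2]-a[2])
for z in (.0465,.048): print("hole",np.round(onplane(u.mean()+242,v.mean()+178,z)*1000,1))
# arm end block depth fit
A=W[172:206,238:272].reshape(-1,3); A=A[(A[:,2]>.044)&(A[:,2]<.051)]; print("block",cv2.minAreaRect((A[:,:2]*1000).astype(np.float32)),A[:,2].mean())
for r in range(226,314,6):
    row=W[r,225:290]; d=p["depth"][r,225:290]; ok=(d<.3)&(d>0); print(r,ok.sum(), np.round(np.nanmedian(row[28:34],0)*1000,1))
H=W[268:312,236:277].reshape(-1,3); H=H[H[:,2]>.173]; print("head",cv2.minEnclosingCircle((H[:,:2]*1000).astype(np.float32)),H.mean(0),len(H))
S=W[226:238,245:267].reshape(-1,3);S=S[S[:,2]>.09]; print("tip",cv2.minAreaRect((S[:,:2]*1000).astype(np.float32)),S.mean(0))
```

```text
dark 144
252.16666666666666 189.21527777777777
[[186 185 184 182 180 180 185 183 179 183 181 180 179]
 [186 186 184 173 155 149 153 163 174 182 180 179 178]
 [185 182 163 129 110 106 106 116 136 166 178 180 177]
 [185 169 118  89  95  97  97  93  93 136 170 180 178]
 [182 141  88  76  81  83  83  79  84 114 153 177 177]
 [176 125  80  77  80  79  82  81  96 109 147 174 177]
 [174 123  78  78  79  82  81  94 108 112 143 175 176]
 [178 138  90  80  82  82  86 104 125 116 152 175 178]
 [182 161 119  80  76  93 117 109 107 138 163 177 177]
 [183 177 149 126 103  92  96 112 141 161 175 178 177]
 [182 183 177 161 149 145 150 157 167 176 179 178 176]
 [181 182 181 180 177 173 178 180 179 179 178 178 176]]
hole [490.7 -19.   46.5]
hole [491.2 -18.9  48. ]
block ((491.4069519042969, -20.602123260498047), (27.42223358154297, 26.020427703857422), 12.704490661621094) 0.046330637306942014
226 63 [490.7 -21.3 116.3]
232 65 [490.6 -21.3 124.4]
238 65 [493.9 -20.6 139.2]
244 65 [491.7 -21.  140.9]
250 65 [495.8 -20.  155.7]
256 63 [496.  -20.  161.4]
262 65 [495.3 -20.2 165.5]
268 65 [495.7 -20.1 170.8]
274 65 [493.9 -20.5 172.6]
280 64 [491.7 -20.9 173.4]
286 65 [489.  -21.4 173.3]
292 65 [486.1 -22.2 173.1]
298 63 [482.9 -22.6 173. ]
304 56 [480.7 -23.3 173.3]
310 36 [477.5 -23.9 173. ]
head ((486.3135681152344, -21.764114379882812), 9.687657356262207) [ 0.48645216 -0.02205356  0.17346694] 759
tip ((491.50958251953125, -21.097858428955078), (8.961739540100098, 10.753548622131348), 13.07687759399414) [ 0.49185199 -0.02085089  0.12694791]
```

```bash
python3 -c "
from h import *
go([.491,-.0197,.101],12.3)"
```

```text
delta mm [ 4.  -0.1 54.3] spin 0.08 | now [ 0.4872 -0.0206  0.1553] yaw 12.38 tilt [-0.0001 -0.0002] q [ 0.24  0.3  -0.38  2.06  0.15  0.81 -1.59] t 5.55
```

Request:
{"fn": "send_rows", "kwargs": {"deltas": "0.004 0 0.02 0; 0.004 0 0.045 0; 0.004 0 0.054 0; 0.004 0 0.054 0; 0.004 0 0.054 0"}}

```text
t: 6.05
eef_pos: [0.4916, -0.019, 0.1019]
tool_rot: [0.0, 0.994, 0.108, 0.0]
contact_force: [-0.1, 0.4, -0.2]
gripper_width: 0.22
grasp_force: 29.6
```

Run:
```python
from h import *
p=bot.read_camera("wrist"); p2=bot.read_camera("wrist"); cv2.imwrite("pics/w4.png",cv2.resize(p2["img"][150:330,170:340,::-1],None,fx=3,fy=3))
go([.491,-.0197,.055],12.3)
W=cloud(p2); A=W[100:300,150:360].reshape(-1,3); A=A[(np.hypot(A[:,0]-.491,A[:,1]+.020)<.03)&(A[:,2]>.0445)&(A[:,2]<.051)]; print("block",cv2.minAreaRect((A[:,:2]*1000).astype(np.float32)),len(A))
H=W[268:312,236:277].reshape(-1,3); H=H[H[:,2]>.118]; print("head",cv2.minEnclosingCircle((H[:,:2]*1000).astype(np.float32)),H.mean(0),len(H))
```

```text
delta mm [-1.2  0.5 47.3] spin 0.14 | now [ 0.492  -0.019   0.1023] yaw 12.44 tilt [ 0.0017 -0.0001] q [ 0.21  0.39 -0.35  2.09  0.21  0.7  -1.64] t 6.15
block ((489.2585754394531, -13.018922805786133), (32.35243606567383, 45.085113525390625), 12.177024841308594) 2365
head ((491.44598388671875, -19.159086227416992), 10.246379852294922) [ 0.49263253 -0.0195474   0.12060525] 1509
```

View pics/w4.png

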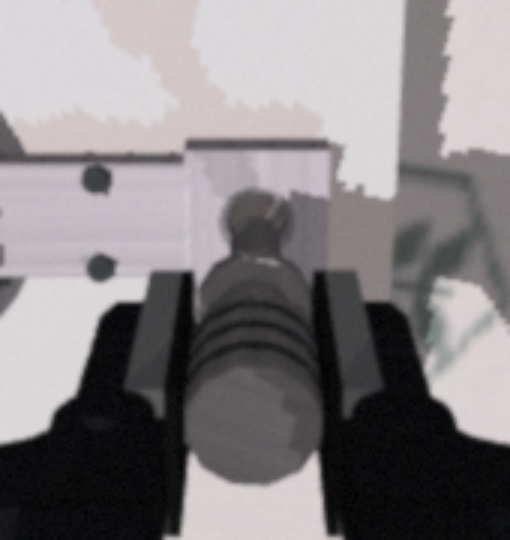

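Run:
```python
from h import *
p=bot.read_camera("wrist"); go([.491,-.0197,.055],12.3)
def onplane(u,v,z):
    a=world(p,np.float64(u),np.float64(v),np.float64(.1)); b=world(p,np.float64(u),np.float64(v),np.float64(.2)); return a+(b-a)*(z-a[2])/(b[2]-a[2])
print("hole",np.round([onplane(170+257.5/3-.3,150+220/3-.3,z)*1000 for z in(.0465,.048)],1))
g=cv2.cvtColor(p["img"],cv2.COLOR_RGB2GRAY).astype(int)
for v in range(206,244,3): print(v,g[v,236:276:2])
W=cloud(p)
for v in (225,230,235): print(v,np.round(W[v,244:270:3]*1000,1).tolist())
```

```text
delta mm [-1.2  0.5 47.3] spin 0.15 | now [ 0.492  -0.019   0.1023] yaw 12.45 tilt [ 0.0019 -0.0001] q [ 0.21  0.39 -0.35  2.09  0.21  0.7  -1.64] t 6.2
hole [[491.  -20.4  46.5]
 [491.6 -20.2  48. ]]
206 [191 172 175 174 174 172 171 168 172 187 194 195 191 189 194 191 190 187
 187 192]
209 [190 186 178 174 175 174 172 169 179 188 195 196 189 188 194 191 190 188
 188 194]
212 [188 191 180 175 172 173 173 168 153 148 170 181 189 189 192 189 188 190
 189 193]
215 [189 189 189 185 175 157 114  97  88  88  87  90 106 152 171 155 110 111
 134 151]
218 [190 189 190 192 167 112  82  82  85  83  86  83  91 103  89  95 110 106
 107 111]
221 [187 191 189 186 128  81  82  84  82  81  81  90 102  75  66  79 104 108
 109 115]
224 [188 192 188 175 127  74  83  76  65  59  61  64  64  79  66  76  98 108
 107 112]
227 [187 191 188 187 139  95  64  61  58  57  62  59  59  57  66  81 105 106
 109 111]
230 [189 189 188 191 175 113  52  56  58  63  62  59  58  58  84  97 111 108
 107 111]
233 [189 189 191 192 190 146  57  71  66  67  68  69  60  60 103 109 108 106
 111 111]
236 [190 190 187 172 114  67  69  86  90 107 123 117 118  80  73  89 108 107
 107 111]
239 [188 188 120  69  75  75  79  78  78  77  72  82  80  86  98  68  68  99
 110 104]
242 [183 123  72  75  77  79  77  77  74  73  72  72  76  77  79  78  79  71
 106  57]
225 [[487.6, -13.6, 45.2], [486.2, -15.8, 41.0], [495.1, -16.1, 61.3], [496.5, -17.6, 63.6], [496.2, -19.4, 62.2], [496.2, -21.2, 61.1], [495.3, -23.3, 58.0], [489.8, -26.8, 43.6], [491.0, -28.4, 45.7]]
230 [[484.7, -14.3, 46.4], [492.1, -15.0, 62.2], [494.7, -16.3, 67.4], [496.6, -17.6, 70.9], [496.3, -19.3, 69.4], [496.0, -21.2, 67.8], [495.1, -23.1, 64.9], [488.0, -27.1, 47.4], [487.8, -29.2, 45.8]]
235 [[481.1, -15.0, 45.9], [499.4, -13.9, 85.0], [500.8, -15.2, 87.4], [500.5, -16.8, 85.9], [501.0, -18.2, 86.4], [501.4, -19.7, 86.5], [501.6, -21.2, 86.3], [484.1, -28.0, 46.2], [484.3, -30.0, 45.6]]
```

Request:
{"fn": "send_rows", "kwargs": {"deltas": "-0.0003 0 0.004 0; -0.0003 0 0.009 0; -0.0003 0 0.013 0; -0.0003 0 0.017 0; -0.0003 0 0.02 0"}}

```text
t: 6.7
eef_pos: [0.4908, -0.019, 0.0808]
tool_rot: [-0.0, 0.994, 0.109, -0.0]
contact_force: [-0.3, -0.6, -0.7]
gripper_width: 0.22
grasp_force: 29.6
```

Request:
{"fn": "send_rows", "kwargs": {"deltas": "0 0 0.004 0; 0 0 0.008 0; 0 0 0.012 0; 0 0 0.0145 0; 0 0 0.0155 0"}}

```text
t: 7.2
eef_pos: [0.4912, -0.019, 0.0658]
tool_rot: [0.0, 0.994, 0.108, 0.0]
contact_force: [-1.0, 0.2, 7.3]
gripper_width: 0.224
grasp_force: 30.2
```

Request:
{"fn": "send_rows", "kwargs": {"deltas": "0 0 0 0; 0 0 0 0; 0 0 0 0; 0 0 0 0", "claw": 0.55}}

```text
t: 7.6
eef_pos: [0.491, -0.0191, 0.0659]
tool_rot: [0.0, 0.994, 0.108, 0.0]
contact_force: [0.4, 0.3, -0.7]
gripper_width: 0.548
grasp_force: 0.0
```

Request:
{"fn": "send_rows", "kwargs": {"deltas": "0 0 -0.02 0; 0 0 -0.05 0; 0 0 -0.09 0; 0 0 -0.12 0; 0 0 -0.12 0"}}

```text
t: 8.1
eef_pos: [0.4937, -0.0188, 0.19]
tool_rot: [0.001, 0.994, 0.108, 0.004]
contact_force: [1.1, 0.0, 0.3]
gripper_width: 0.549
grasp_force: 0.0
```

Run:
```python
from h import *
go([.387,.277,.187],-7)
p=bot.read_camera("wrist"); save(p,"w5"); np.savez("w5.npz",**p)
fit(p,.491,-.020,.02,.075,.095); fit(p,.47,.063,.014,.078,.095); fit(p,.48,.02,.2,.035,.042); fit(p,.47,.063,.045,.049,.062)
for q in ("spline_top","pin","rotor","rotor_grip","mixer"):
    print(q,[(np.round(r["xyz"],4).tolist(),round(r["confidence"],2)) for r in bot.landmark_of(p,q)][:3])
```

```text
delta mm [ -40.5 -311.9    2.1] spin 19.44 | now [ 0.4937 -0.0188  0.19  ] yaw 12.44 tilt [ 0.008  -0.0003] q [ 0.25  0.26 -0.39  2.01  0.13  0.88 -1.57] t 8.1
rect [491.  -19.8] [19.1 18.9] 12.7 circ [490.9 -19.7] 10.0 mean [491.8 -19.5  83.7] 541
rect [472.5  62.5] [15.3 15.4] 8.9 circ [472.7  62.5] 8.2 mean [474.   61.7  82. ] 304
rect [478.4  33.4] [120.8 170.8] 12.3 circ [478.8  33.2] 103.4 mean [484.8  33.4  38.5] 17531
rect [473.   62.3] [57.3 56.7] 6.0 circ [472.7  62.2] 29.0 mean [477.4  60.1  54.5] 1515
spline_top [([0.4742, 0.0591, 0.072], 0.9)]
pin [([0.4875, -0.0144, 0.0436], 0.69)]
rotor []
rotor_grip []
mixer [([0.4737, 0.0646, 0.0009], 0.95)]
```

View pics/w5.png

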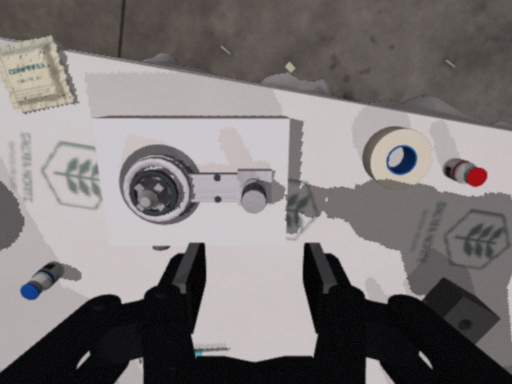

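Request:
{"fn": "send_rows", "kwargs": {"deltas": "-0.004 -0.03 0 3; -0.01 -0.075 0 8; -0.016 -0.12 0 13; -0.022 -0.167 0 18; -0.028 -0.21 0 19.4"}}

```text
t: 8.9
eef_pos: [0.4169, 0.1816, 0.185]
tool_rot: [0.0, 0.998, -0.062, -0.001]
contact_force: [0.6, 0.7, -0.1]
gripper_width: 0.551
grasp_force: 0.0
```

```bash
python3 -c "
from h import *
go([.389,.2755,.187],-7)"
```

```text
delta mm [-39.3 -89.7  -2. ] spin -0.08 | now [0.4169 0.1816 0.185 ] yaw -7.08 tilt [-0.0014 -0.0003] q [-0.12  0.22 -0.48  2.09  0.13  0.86 -2.37] t 8.9
```

Request:
{"fn": "send_rows", "kwargs": {"deltas": "-0.015 -0.035 0 0; -0.031 -0.07 0 0; -0.0393 -0.0897 0 0; -0.0393 -0.0897 0 0; -0.0393 -0.0897 0 0"}}

```text
t: 9.4
eef_pos: [0.3897, 0.2734, 0.1849]
tool_rot: [0.001, 0.998, -0.06, -0.001]
contact_force: [-1.0, -0.8, 0.0]
gripper_width: 0.552
grasp_force: 0.0
```

Run:
```python
from h import *
go([.389,.2755,.057],-7)
p=bot.read_camera("wrist"); save(p,"w6"); p=bot.read_camera("wrist")
fit(p,.389,.2755,.04,.071,.09); fit(p,.389,.2755,.065,.037,.047)
go([.389,.2755,.057],-7)
```

```text
delta mm [ -0.8  -2.2 127.9] spin 0.11 | now [0.3897 0.2734 0.1849] yaw -6.89 tilt [-0.0016 -0.0012] q [-0.29  0.26 -0.52  2.04  0.17  0.88 -2.59] t 9.4
rect [390.1 277. ] [14.  45.3] 83.2 circ [390.  277.3] 23.1 mean [391.3 276.6  76.9] 998
rect [389.8 276.6] [94.8 94.7] 14.8 circ [389.7 276.7] 47.8 mean [393.4 276.2  41.2] 7574
delta mm [ -1.7  -3.3 128.1] spin -0.04 | now [0.3904 0.2722 0.1851] yaw -7.04 tilt [-0.001  -0.0014] q [-0.28  0.26 -0.52  2.04  0.17  0.88 -2.6 ] t 9.5
```

Request:
{"fn": "send_rows", "kwargs": {"deltas": "-0.001 -0.005 0.02 -0.2; -0.001 -0.005 0.05 -0.2; -0.001 -0.005 0.08 -0.2; -0.001 -0.005 0.09 -0.2; -0.001 -0.005 0.09 -0.2"}}

```text
t: 10.0
eef_pos: [0.3894, 0.2773, 0.0947]
tool_rot: [0.001, 0.998, -0.06, -0.001]
contact_force: [-0.2, 0.1, 0.4]
gripper_width: 0.552
grasp_force: 0.0
```

Run:
```python
from h import *
p=bot.read_camera("wrist");p=bot.read_camera("wrist")
fit(p,.389,.2755,.04,.071,.09)
go([.390,.2773,.057],-6.8)
```

```text
rect [391.3 277.9] [44.7 41.3] 43.2 circ [391.2 277.9] 24.6 mean [391.9 276.6  76.9] 2229
delta mm [-0.3  1.6 39.6] spin 0.0 | now [0.3905 0.2788 0.0966] yaw -6.8 tilt [0.0007 0.0004] q [-0.35  0.4  -0.48  2.11  0.29  0.69 -2.71] t 10.1
```

Request:
{"fn": "send_rows", "kwargs": {"deltas": "0 0.0013 0.015 0; 0 0.0013 0.03 0; 0 0.0013 0.039 0; 0 0.0013 0.039 0; 0 0.0013 0.039 0"}}

```text
t: 10.6
eef_pos: [0.3901, 0.278, 0.0576]
tool_rot: [-0.0, 0.998, -0.059, 0.0]
contact_force: [0.9, 0.2, -0.0]
gripper_width: 0.553
grasp_force: 0.0
```

Request:
{"fn": "send_rows", "kwargs": {"deltas": "0 0 0 0; 0 0 0 0; 0 0 0 0; 0 0 0 0; 0 0 0 0", "claw": 0, "force": 70}}

```text
t: 11.1
eef_pos: [0.39, 0.2778, 0.0574]
tool_rot: [-0.0, 0.998, -0.059, 0.0]
contact_force: [-0.4, -1.5, 5.4]
gripper_width: 0.153
grasp_force: 68.4
```

Request:
{"fn": "send_rows", "kwargs": {"deltas": "0 0 -0.015 0; 0 0 -0.05 0; 0 0 -0.09 0; 0 0 -0.12 0; 0 0 -0.12 0"}}

```text
t: 11.6
eef_pos: [0.3914, 0.2792, 0.1805]
tool_rot: [-0.002, 0.998, -0.059, 0.003]
contact_force: [0.5, 0.7, -2.8]
gripper_width: 0.155
grasp_force: 68.8
```

Run:
```python
from h import *
p=bot.read_camera("wrist");p=bot.read_camera("wrist"); save(p,"w7")
go([.4724,.063,.185],57.3); print(bot.get_obs()["contact_force"])
```

```text
delta mm [107.4 203.   -8.1] spin -64.07 | now [0.3896 0.2772 0.1768] yaw -6.77 tilt [ 0.0007 -0.0001] q [-0.29  0.28 -0.53  2.05  0.19  0.86 -2.61] t 11.7
[ 0.11157188  0.02266006 -2.61595652]
```

View pics/w7.png

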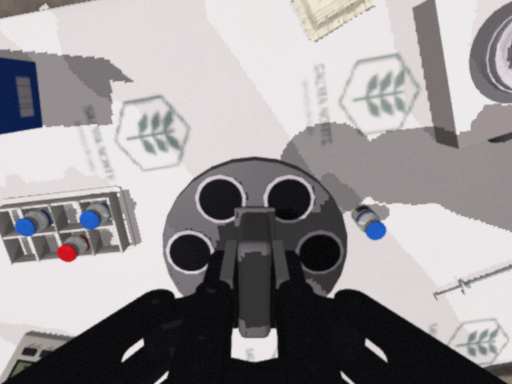

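Request:
{"fn": "send_rows", "kwargs": {"deltas": "0.01 0.02 -0.01 -5; 0.027 0.052 -0.013 -13; 0.045 0.085 -0.013 -21; 0.063 0.119 -0.013 -29; 0.08 0.152 -0.013 -37"}}

```text
t: 12.2
eef_pos: [0.4502, 0.1156, 0.1879]
tool_rot: [-0.0, 0.965, 0.263, -0.002]
contact_force: [1.3, 0.5, -1.9]
gripper_width: 0.153
grasp_force: 68.7
```

Run:
```python
from h import *
go([.4724,.0631,.185],57.3)
```

```text
delta mm [-7.5 56.5  2.9] spin -26.79 | now [0.4502 0.1156 0.1879] yaw 30.51 tilt [-0.0034 -0.0009] q [ 0.1   0.24 -0.55  2.06  0.16  0.88 -1.58] t 12.2
```

Request:
{"fn": "send_rows", "kwargs": {"deltas": "-0.002 0.015 0 -8; -0.005 0.035 0 -16; -0.0075 0.052 0 -24; -0.0075 0.0565 0 -26.8; -0.0075 0.0565 0 -26.8"}}

```text
t: 12.7
eef_pos: [0.472, 0.0636, 0.1879]
tool_rot: [-0.001, 0.879, 0.476, -0.002]
contact_force: [-0.1, 0.7, -3.0]
gripper_width: 0.151
grasp_force: 68.7
```

Run:
```python
from h import *
p=bot.read_camera("wrist");p=bot.read_camera("wrist"); save(p,"w8")
go([.4724,.0631,.155],57.3)
print(fit(p,.4724,.063,.03,.195,.22))
t=bot.read_camera("scene"); 
go([.4724,.0631,.155],57.3)
```

```text
delta mm [-1.4  1.5 33.5] spin -0.41 | now [0.472  0.0651 0.1885] yaw 56.89 tilt [-0.0027  0.0001] q [ 0.25  0.27 -0.6   2.04  0.19  0.89 -1.03] t 12.8
rect [471.4  66.7] [42.2 40.8] 21.4 circ [474.  65.] 24.9 mean [475.2  68.5 207.9] 5720
None
delta mm [-1.7  1.5 33.9] spin -0.37 | now [0.4721 0.0654 0.1889] yaw 56.93 tilt [-0.002   0.0001] q [ 0.25  0.27 -0.6   2.04  0.19  0.89 -1.03] t 12.85
```

Request:
{"fn": "send_rows", "kwargs": {"deltas": "-0.0017 0.0015 0.012 -0.4; -0.0017 0.0015 0.025 -0.4; -0.0017 0.0015 0.037 -0.4; -0.0017 0.0015 0.038 -0.4; -0.0017 0.0015 0.038 -0.4"}}

```text
t: 13.35
eef_pos: [0.4729, 0.0629, 0.1512]
tool_rot: [-0.0, 0.877, 0.48, -0.001]
contact_force: [0.4, 0.9, -1.5]
gripper_width: 0.152
grasp_force: 68.6
```

Run:
```python
from h import *
p=bot.read_camera("scene");q=bot.read_camera("top")
go([.4724,.0631,.135],57.3)
for s in (p,q): fit(s,.47,.065,.06,.130,.140); fit(s,.47,.065,.03,.163,.185); fit(s,.487,-.02,.02,.075,.095)
cv2.imwrite("pics/w9.png",cv2.resize(p["img"][150:300,150:320,::-1],None,fx=3,fy=3))
```

```text
delta mm [-0.6 -1.1 17. ] spin 0.07 | now [0.4736 0.063  0.152 ] yaw 57.37 tilt [0.0004 0.0002] q [ 0.23  0.32 -0.58  2.07  0.24  0.81 -1.06] t 13.45
rect [467.3  66.3] [92.8 90.8] 41.7 circ [470.3  63.9] 49.2 mean [459.3  75.1 135.9] 548
rect [466.4  69.8] [41.1 29.2] 25.7 circ [467.8  66. ] 22.3 mean [465.1  72.4 171.3] 133
few 1
few 0
few 0
rect [486.4 -20.8] [16.5 16.7] 88.6 circ [487.  -20.6] 9.4 mean [487.  -20.8  85.4] 39
```

View pics/w9.png

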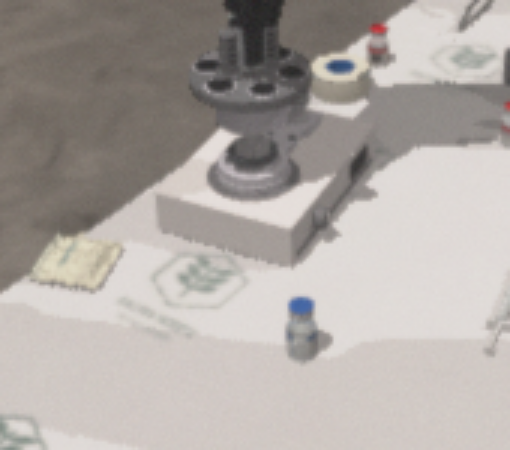

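Request:
{"fn": "send_rows", "kwargs": {"deltas": "-0.0006 -0.001 0.004 0; -0.0006 -0.001 0.008 0; -0.0006 -0.001 0.012 0; -0.0006 -0.001 0.015 0; -0.0006 -0.001 0.016 0"}}

```text
t: 13.95
eef_pos: [0.4719, 0.0627, 0.1354]
tool_rot: [-0.0, 0.877, 0.48, -0.0]
contact_force: [-0.7, -0.6, -1.3]
gripper_width: 0.149
grasp_force: 68.7
```

Request:
{"fn": "send_rows", "kwargs": {"deltas": "0 0 0.003 0; 0 0 0.006 0; 0 0 0.009 0; 0 0 0.009 0"}}

```text
t: 14.35
eef_pos: [0.4719, 0.0627, 0.1264]
tool_rot: [-0.0, 0.877, 0.48, -0.0]
contact_force: [-0.2, 0.4, -2.4]
gripper_width: 0.153
grasp_force: 68.7
```

Request:
{"fn": "send_rows", "kwargs": {"deltas": "0 0 0.003 0; 0 0 0.006 0; 0 0 0.009 0; 0 0 0.0115 0; 0 0 0.0125 0"}}

```text
t: 14.85
eef_pos: [0.4725, 0.0629, 0.1146]
tool_rot: [0.0, 0.877, 0.48, 0.0]
contact_force: [-1.9, -0.9, 6.5]
gripper_width: 0.15
grasp_force: 70.1
```

Request:
{"fn": "send_rows", "kwargs": {"deltas": "0 0 0.001 0; 0 0 0.001 0; 0 0 0.001 0"}}

```text
t: 15.15
eef_pos: [0.4726, 0.0629, 0.1138]
tool_rot: [0.0, 0.877, 0.48, 0.0]
contact_force: [-1.4, -0.7, 7.1]
gripper_width: 0.154
grasp_force: 70.2
```

Request:
{"fn": "send_rows", "kwargs": {"deltas": "0 0 0.001 0; 0 0 0.002 0; 0 0 0.003 0; 0 0 0.003 0; 0 0 0.003 0"}}

```text
t: 15.65
eef_pos: [0.4728, 0.0629, 0.1132]
tool_rot: [0.001, 0.877, 0.48, 0.0]
contact_force: [-10.9, -3.2, 37.5]
gripper_width: 0.151
grasp_force: 74.7
```

Run:
```python
from h import *
p=bot.read_camera("wrist"); save(p,"w10")
o=bot.get_obs(); print(o["contact_force"],o["torque"],o["eef_pos"],o["grasp_force"],o["joint_vel"].round(3))
print("pin"); fit(p,.491,-.020,.02,.075,.095)
print("bar"); fit(p,.472,.063,.03,.127,.14); print("disc"); fit(p,.472,.063,.055,.093,.104)
for s in ("scene","top"):
    p=bot.read_camera(s); print(s); fit(p,.47,.065,.06,.094,.104); fit(p,.487,-.02,.02,.075,.095)
    print([(np.round(r["xyz"],4).tolist(),round(r["confidence"],2)) for r in bot.landmark_of(p,"vial_a")][:4])
```

```text
[-11.8806919   -3.57218255  38.17773568] [-0.46634133  2.95021997 -0.04208643] [0.47281305 0.06285485 0.11322783] 74.67534899711609 [ 0.    -0.    -0.    -0.    -0.    -0.002  0.001]
pin
few 0
bar
rect [473.1  62.6] [39.2 39.4] 11.6 circ [473.   62.3] 23.2 mean [475.4  66.  132.9] 4307
disc
rect [478.5  70.9] [74.9 95.1] 57.2 circ [472.9  62.1] 47.8 mean [481.9  76.1  97. ] 15334
scene
rect [467.3  65.7] [93.6 88.9] 44.0 circ [468.5  62.7] 49.7 mean [460.1  74.2  98.4] 525
rect [487.3 -17.2] [17.9 17.8] 32.8 circ [487.  -17.8] 10.1 mean [484.9 -15.8  83.6] 42
[([0.339, 0.1758, 0.0017], 0.75), ([0.5401, -0.2162, -0.0011], 0.66), ([0.3575, -0.1602, 0.0], 0.6)]
top
few 0
rect [486.4 -19.5] [19.1 16.4] 89.1 circ [487.2 -19.9] 9.9 mean [486.8 -20.2  84.8] 42
[([0.3362, 0.1739, -0.0006], 0.63), ([0.3589, -0.1637, -0.0022], 0.61), ([0.5397, -0.2149, -0.0028], 0.56)]
```

Request:
{"fn": "send_rows", "kwargs": {"deltas": "0 0 -0.0014 0; 0 0 -0.0014 0; 0 0 -0.0014 0; 0 0 -0.0014 0; 0 0 -0.0014 0"}}

```text
t: 16.4
eef_pos: [0.4727, 0.0628, 0.1133]
tool_rot: [0.001, 0.877, 0.48, 0.0]
contact_force: [-5.3, -2.5, 20.1]
gripper_width: 0.145
grasp_force: 72.3
```

Still seated on the shoulder with about 20 N of push, the pin in place and the vials unmoved, so I'm handing in.

```bash
python3 -c "
from station import bot
print(bot.hand_in())"
```

```text
the job is handed in; nothing more can be done
None
```

The job is handed in at about 16.4 s of the 51 s allowed (no verdict came back): the lock pin is seated and released in the arm, the rotor is meshed and still gripped, pressed onto the shoulder with about 20 N, and the vials stand where they were.

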